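Clear the setting gauge and load a shaft into the press fixture

ROBOT

A 6-joint arm with a two-finger parallel gripper is mounted at the origin on the work surface. World frame = base frame: x ahead of the robot, y to its left, z up, the work surface at z = 0. Lengths are in m, angles in rad, forces in N, time in s.
With the tool pointing down it reaches from about 0.35 to 0.775 m from the base axis. Payload 5.5 kg.
Tool frame: the origin (TCP) lies midway between the tips of the shut fingers; the grasp point (between the pads) lies 19 mm behind it; z points along the fingers, x is the direction in which the jaws open and shut, and the axes are right-handed (so a half turn about z gives the same grasp; the last joint's range is limited). The gripper opens to 85 mm and grips with 20 to 120 N. Pads are 22 mm wide; open, the fingers measure 114 mm over their backs; the gripper's body (76 mm by 85 mm) begins 54 mm behind the grasp point. The pads swing forward as they close: fully open they stand 13 mm farther back than shut.
Start: joints at [0.992, 0.313, 0.046, 1.304, 0, 1.431], TCP at [0.244, 0.521, 0.203] pointing down, gripper open.
Joint ranges: [-2.76, 2.76], [-0.86, 1.69], [-1.03, 1.26], [-2.2, 2.34], [-1.47, 1.5], [-3.14, 3.14]. Speed limits (rad/s): [2.57, 2.57, 3.14, 3.14, 3.14, 3.14].

INTERFACE

Orientations are given as a unit quaternion [w, x, y, z].
In Python, from workcell import env gives the robot as it stands.
- The arm moves only by the tool servo_tool, never from a script. Its argument "targets" is a list of rows, each an object with "xyz": the shift along the tool's x, y, z in m, a list of three; "twist": the turn, a rotation vector about the tool's x, y, z in rad, a list of three; "jaw": the opening, from 0 (shut) to 1 (fully open). A call has 1 to 12 rows; each row is the pose to reach, as a shift and turn from the pose commanded when the call began, along the tool's axes at that moment; what a row does not reach only later rows make up. A row lasts 1/12 s, in which the tool goes at most 41.7 mm and 7.16 degrees, less where a joint would pass 70% of its speed; a pose out of reach is approached as far as the arm can. A call with a gripper value outside its range is refused whole. The fingers move at their own pace and stop on an object; "squeeze" is the grip in N (left out, the last holds). Time passes only in rows, so rows that repeat a pose let the fingers close. It gives the time, the measured TCP pose, the force and the opening at its end, in the units of the state.
- env.get_state(): the state, without advancing time (a new reading comes with each control period).
- env.read_camera(name): name is "scene" or "top" or "wrist"; returns a dict with "color" (420x560x3 uint8, red, green, blue), "depth" (420x560 float32, m along the optical axis (not along the pixel's ray), 0 where there is no reading), "fx", "fy", "cx", "cy" (pixels), "eye" and "attitude" of the camera in the world. Camera axes: x right, y down, z forward; pixel columns grow to the right and rows downward; lengths in m; the calibration is good to about 2 mm. A picture is of the moment at which its call begins.
- env.hand_in(): hands the job in, once; it reports no verdict.
The state is a dict: "clock": time; "joint_pos": joint angles; "qvel": joint speeds; "tau": joint torques, N m; "tcp_pos": TCP position; "orientation": TCP orientation; "wrist_force": force on the tool from outside, world axes, zero at the start; "ft_torque": the same for the moment, N m; "finger_gap": finger opening in m.
Only numpy, scipy, OpenCV 4.12 (cv2) and the standard library are available. Lean on these libraries where they do the work, as an engineer would, in place of code of your own. Each camera call takes 0.05 s, during which the arm holds its last target. There are 200 camera calls.

TASK

First pull the orange-edged setting gauge straight up out of the slot in the black V-block fixture and stand it fully down in the free slot of the grey gauge rack. Then take the green-collared shaft from the wooden cradle and lay it in the two V-blocks so that it rests level in both notches with the green collar midway between the blocks. Set both down gently without dropping them, and leave the blue-collared shaft and the blue-edged gauge where they are.

Things in the scene. Friction and masses are not known exactly. Their poses are not given: they have to be found in the camera images.
- fixture: Fixed black base 110 (x) x 150 (y) x 30 mm high with two steel V-blocks, each 68 (x) x 25 (y), top 71 above the table, at y = +-44.5, 64 mm clear between. 90-degree V notches along y, mouth 45 wide, bottom 48 above the table. Midway between the blocks a slot along x, 8 wide (y), 20 deep, its floor 10 above the table. Origin: centre of underside, on the table; z up.
- nest (a point): Where the middle of the seated shaft's centreline belongs: midway between the V-blocks, 62 mm above the table. Its y axis runs along the notches, z up.
- gauge: Setting gauge: flat white plate 80 (x) x 5 (y) x 110 mm (z) with an orange grip strip, 10 mm thick (y), along the top 20 mm of its height; starts standing in the fixture slot between the V-blocks. 130 g. Origin: centre of its bottom edge; x along the width, y through the thickness, z up.
- rack: Fixed grey gauge rack: base 100 (x) x 110 (y) x 8 mm, two slots along x at y = +30 (free) and y = -30 mm (holds the blue-edged gauge). Slots 9 mm wide (y) between walls 90 long, 10 thick, rising to 43 above the table; the top 5 mm flares to 19 wide as a lead-in. Ends open. Origin: centre of underside.
- free_slot (a point): Centre of the free slot's floor, 8 mm above the table. x runs along the slot, y across it, z up. A gauge fully down has its origin here.
- cradle: Fixed wooden cradle: base 165 (x) x 136 (y) x 8 mm, two rails along x (12 mm thick, at y = +-62) on which two shafts lie along y at x = +-47.5 mm, centrelines 46 above the table, between small ridges that rise to 43. Which shaft lies in which place varies. Origin: centre of underside.
- shaft: The shaft to load: steel rod 20 mm diameter, 200 mm long, with a green collar 40 mm diameter and 26 mm long at mid-length. 280 to 560 g. Origin: at its middle, on the centreline; y along its length. Same either way round; it may be rolled about y.
- blue_shaft: Bystander: same shaft with a blue collar, lying in the other place of the cradle. Origin and axes as for the green one.
- spare_gauge: Bystander: same gauge with a blue grip strip, standing in the other rack slot. Origin: centre of its bottom edge.
Things that resemble listed ones, but are neither listed nor needed, are in the scene too. Leave any purple or yellow look-alike of the shaft alone.

How it is judged:
On the way, in this order (a step that is already met when the one before it is completed fails the run):
1. the orange-edged gauge stands fully down in the rack's free slot, released (x of gauge in the frame of free_slot between -0.02 and 0.02 m and y of gauge in the frame of free_slot between -0.006 and 0.006 m and z of gauge in the frame of free_slot between -0.006 and 0.006 m and angle between gauge's own z axis and vertical below 0.3 rad and angle between the x axis of gauge and the x axis of free_slot, either way round below 0.3 rad and contact force between the fingers and gauge below 0.1 N and linear speed of gauge below 0.02 m/s), for 0.2 s.
2. the green-collared shaft rests level in both V-blocks, collar midway, released (x of shaft in the frame of nest between -0.004 and 0.004 m and y of shaft in the frame of nest between -0.01 and 0.01 m and z of shaft in the frame of nest between -0.003 and 0.003 m and angle between the y axis of shaft and the y axis of nest, either way round below 0.035 rad and contact force between shaft and fixture above 0.5 N and contact force between the fingers and shaft below 0.1 N and linear speed of shaft below 0.02 m/s and angular speed of shaft below 0.2 rad/s), for 0.2 s.
At the end, for the whole second after the job is handed in: Orange gauge in the free slot: bottom edge within 6 mm of floor and centre plane, 20 mm along it, lean under 0.3 rad. Green shaft on the fixture: middle within 4 mm sideways, 3 mm in height, 10 mm lengthwise of the nest, within 0.035 rad of the notches. Both released, at rest (all of step 1 and all of step 2); the robot touches nothing.
It fails at once if the blue-collared shaft or the blue-edged gauge is moved more than 30 mm (distance of any of blue_shaft, spare_gauge from where it was at the start of the episode above 0.03 m).
It fails at once if the green-collared shaft is dropped (falls faster than 0.4 m/s, as from more than about 1 cm, with no finger on it) (contact force between the fingers and shaft below 0.05 N and linear speed of shaft above 0.4 m/s).
It fails at once if the orange-edged gauge is dropped (falls faster than 0.4 m/s, as from more than about 1 cm, with no finger on it) (contact force between the fingers and gauge below 0.05 N and linear speed of gauge above 0.4 m/s).
It also fails if it takes over 59 s, if anything falls off the work surface, if the arm or the gripper's body presses on something with over 40 N, if the wrist force passes 120 N, or if a joint passes its speed limit or range.

## Working session

There is one attempt and no reset: what is moved stays moved. The work goes in short steps, Python scripts to look and compute and a tool call to move; the robot and the scene stay as the last step left them, time stands still between calls to the robot, and variables do not carry over. Pictures are saved under pics/ and viewed, about 8 in all and at most 12, crops included, and the job is handed in when it is done.

Besides the shell and the picture viewer there is one more tool, called by a JSON object that holds its "method" and its "body". servo_tool: Moves the arm, as the interface text tells. Its arguments: {"type":"object","properties":{"targets":{"type":"array","items":{"type":"object","properties":{"xyz":{"type":"array","items":{"type":"number"}},"twist":{"type":"array","items":{"type":"number"}},"jaw":{"type":"number"}}}},"squeeze":{"type":"number"}},"required":["targets"]}

```bash
ls; mkdir -p pics; cat > h.py <<'E'
import numpy as np, cv2
from scipy.spatial.transform import Rotation as R
from workcell import env
def cam(n):
    c=env.read_camera(n); q=np.array(c["attitude"])
    M=q if q.shape==(3,3) else R.from_quat(q[[1,2,3,0]]).as_matrix()
    d=c["depth"]; v,u=np.indices(d.shape)
    P=np.stack([(u-c["cx"])/c["fx"]*d,(v-c["cy"])/c["fy"]*d,d],-1)@M.T+np.array(c["eye"])
    P[d==0]=np.nan
    return c,P
def save(n,c): cv2.imwrite("pics/"+n+".png",c["color"][...,::-1])
E
python3 - <<'E'
from h import *
for n in ("scene","top"):
    c,P=cam(n); save(n,c); np.savez(n,P=P,color=c["color"]); print(n,c["eye"],c["attitude"],c["fx"])
a=[cv2.imread(f"pics/{n}.png") for n in("scene","top")]
print(env.get_state())
E
```

```text
pics
scene [1.07667215 0.00721458 0.84255281] [-0.19853303  0.67162509  0.68114501 -0.21341473] 393.3093734629348
top [ 3.21458253e-01 -1.00023731e-04  1.11979711e+00] [ 0.07837155 -0.68689147  0.71837995 -0.07725453] 417.40970974983935
{'clock': 0.1, 'joint_pos': array([ 9.92425195e-01,  3.13937583e-01,  4.51169858e-02,  1.30364134e+00,
       -3.29874813e-06,  1.43121985e+00]), 'qvel': array([-0.00034662, -0.00250067,  0.00341198, -0.00033658,  0.00095049,
       -0.0002842 ]), 'tau': array([ 3.29362891e-03, -4.81727457e+01,  2.99242687e+01,  1.27500945e-02,
       -5.54054168e-05, -3.08811502e-05]), 'tcp_pos': array([0.244005  , 0.52009869, 0.2022011 ]), 'orientation': array([ 3.45965490e-04,  8.44052020e-01,  5.36260659e-01, -7.57547011e-04]), 'wrist_force': array([-0.56285148,  0.79490842,  0.30554117]), 'ft_torque': array([-0.00438912, -0.01702627,  0.015613  ]), 'finger_gap': 0.08537058672744541}
```

View pics/scene.png

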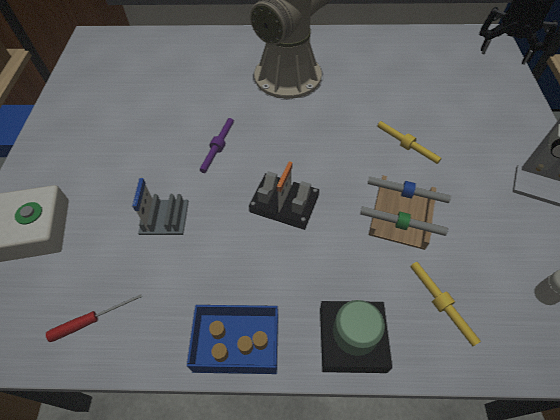

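View pics/top.png

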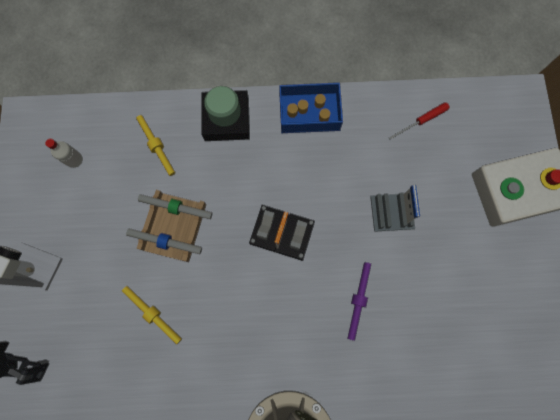

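The scene view shows the fixture with the orange gauge at (285,195), the rack at (165,212) and the cradle at (405,212). In the top view they are at (282,232), (395,212) and (172,225). The green shaft is the far one, at (174,207), and the free rack slot is left of the blue gauge.

```bash
cat >> h.py <<'E'
def rect(p):
    (c,s,a)=cv2.minAreaRect((p[:,:2]*1000).astype(np.float32)); 
    return np.round(c,1),np.round(s,1),round(a,1)
def fitline(p):
    m=p.mean(0); w=np.linalg.svd(p-m)[2][0]; return m.round(4),w.round(4),np.round(np.ptp((p-m)@w),4)
E
python3 - <<'E'
from h import *
for n in("scene","top"):
    f=np.load(n+".npz"); P=f["P"]; hsv=cv2.cvtColor(f["color"],cv2.COLOR_RGB2HSV); H,S,V=[hsv[...,i].astype(int) for i in range(3)]
    x,y,z=[P[...,i] for i in range(3)]
    print(n,"table z",np.nanmedian(z[250:300,240:260]))
    near=lambda cx,cy,r:(np.hypot(x-cx,y-cy)<r)
    def blob(m,name):
        k,l,st,ce=cv2.connectedComponentsWithStats(m.astype(np.uint8))
        for i in range(1,k):
            if st[i,4]>25:
                p=P[l==i]; p=p[~np.isnan(p[:,0])]
                print(name,ce[i].round(),st[i,4],"med",np.median(p,0).round(4),"zmax",np.percentile(p[:,2],[5,95]).round(3),rect(p))
    blob((H>5)&(H<18)&(S>190)&(V>100)&(z>.05),"orange")
    blob((H>100)&(H<125)&(S>150)&(z>.02)&(z<.2)&(y>-.5),"blue")
    blob((H>50)&(H<80)&(S>150)&(z>.02)&(z<.09),"green")
    if n=="top":
        def px(u,v): return P[v,u].round(3)
        print("fix,rack,cradle",px(265,222),px(395,212),px(172,225))
        for nm,(u,v),r,lo,hi in(("fixture",(282,232),.11,.02,.08),("vblocks",(282,232),.11,.055,.08),("rack",(391,212),.075,.004,.05),("rackwalls",(391,212),.075,.03,.046),("cradle",(172,225),.13,.004,.02)):
            c=P[v,u]; m=near(c[0],c[1],r)&(z>lo)&(z<hi); blob(m,nm)
E
```

```text
scene table z 0.00011210106575593182
blue [139. 187.] 61 med [ 0.5467 -0.3371  0.1179] zmax [0.116 0.12 ] (array([ 547.9, -337.8]), array([56.2,  8.2]), 1.2)
blue [409. 186.] 85 med [0.501  0.3028 0.064 ] zmax [0.058 0.067] (array([501.2, 301.8]), array([24.3, 28. ]), 71.6)
blue [234. 340.] 540 med [ 0.8836 -0.101   0.0599] zmax [0.058 0.062] (array([861.7, -98.8]), array([169.2, 118.9]), 89.9)
top table z 0.00023233343187567534
blue [311. 106.] 1006 med [ 0.8592 -0.1037  0.0446] zmax [0.023 0.061] (array([858.8, -99.7]), array([166.7, 121.1]), 89.9)
blue [413. 203.] 45 med [ 0.5504 -0.3343  0.1113] zmax [0.105 0.118] (array([ 555.8, -334.4]), array([73.2,  3. ]), 1.8)
blue [162. 241.] 129 med [0.4934 0.3014 0.0634] zmax [0.055 0.068] (array([494.6, 301.6]), array([24.7, 33. ]), 72.0)
green [510. 189.] 161 med [ 0.583  -0.5959  0.0739] zmax [0.071 0.077] (array([ 588.4, -604.2]), array([51.5, 52.3]), 41.4)
green [173. 206.] 96 med [0.5829 0.2746 0.0633] zmax [0.055 0.068] (array([583.8, 273.5]), array([21.9, 29.5]), 72.6)
fix,rack,cradle [0.532 0.037 0.056] [ 0.554 -0.316  0.006] [0.
[... 924 characters left out ...]
 -0.2868  0.0398] zmax [0.033 0.044] (array([ 554.5, -288.6]), array([89.8, 11.7]), 1.1)
rackwalls [403. 208.] 202 med [ 0.5559 -0.329   0.0392] zmax [0.032 0.044] (array([ 555.5, -330.5]), array([90.7, 14.9]), 1.5)
cradle [179. 200.] 208 med [0.616  0.2647 0.0083] zmax [0.005 0.012] (array([614.9, 271.7]), array([106.2,  21.4]), 73.7)
cradle [172. 224.] 997 med [0.5477 0.2905 0.0083] zmax [0.005 0.012] (array([547.3, 291.3]), array([107.1,  77.8]), 73.3)
cradle [197. 230.] 42 med [0.5253 0.2226 0.0122] zmax [0.005 0.019] (array([525.4, 221.1]), array([ 4.7, 76.3]), 73.1)
cradle [163. 250.] 357 med [0.4757 0.3127 0.0084] zmax [0.005 0.013] (array([476.8, 313.3]), array([109.7,  28.2]), 72.9)
```

```bash
cat >> h.py <<'E'
def go(x,y,z,yawdeg):
    s=env.get_state(); q=s["orientation"]; r=R.from_quat(np.array(q)[[1,2,3,0]])
    t=R.from_euler("z",yawdeg,degrees=True)*R.from_euler("x",180,degrees=True)
    d=r.inv().apply(np.array([x,y,z])-s["tcp_pos"]); w=(r.inv()*t).as_rotvec()
    print("xyz",d.round(4),"twist",w.round(4),"gap",round(s["finger_gap"],4),"clock",s["clock"])
E
python3 - <<'E'
from h import *
go(.5105,-.005,.2,70.1)
f=np.load("top.npz"); print(f["color"][222:242:4,276:290:2].tolist()[1:4])
E
```

```text
xyz [-0.3621  0.4643  0.0027] twist [-0.0003  0.0016 -0.0915] gap 0.0854 clock 0.1
[[[28, 27, 28], [43, 35, 30], [149, 100, 50], [156, 99, 46], [84, 62, 45], [33, 33, 33], [29, 28, 30]], [[31, 29, 29], [114, 71, 33], [156, 101, 51], [128, 84, 41], [38, 36, 34], [31, 31, 32], [28, 29, 29]], [[68, 47, 32], [154, 94, 40], [148, 91, 39], [63, 54, 48], [32, 31, 31], [29, 27, 29], [29, 29, 29]]]
```

{"method": "servo_tool", "body": {"targets": [{"xyz": [-0.025, 0.031, 0.0], "twist": [0, 0, -0.01], "jaw": 0.6}, {"xyz": [-0.05, 0.062, 0.0], "twist": [0, 0, -0.02], "jaw": 0.6}, {"xyz": [-0.075, 0.093, 0.0], "twist": [0, 0, -0.03], "jaw": 0.6}, {"xyz": [-0.1, 0.124, 0.0], "twist": [0, 0, -0.04], "jaw": 0.6}, {"xyz": [-0.125, 0.155, 0.0], "twist": [0, 0, -0.05], "jaw": 0.6}, {"xyz": [-0.15, 0.186, 0.0], "twist": [0, 0, -0.06], "jaw": 0.6}, {"xyz": [-0.175, 0.217, 0.0], "twist": [0, 0, -0.07], "jaw": 0.6}, {"xyz": [-0.2, 0.25, 0.0], "twist": [0, 0, -0.08], "jaw": 0.6}, {"xyz": [-0.225, 0.282, 0.0], "twist": [0, 0, -0.09], "jaw": 0.6}, {"xyz": [-0.25, 0.315, 0.0], "twist": [0, 0, -0.09], "jaw": 0.6}, {"xyz": [-0.275, 0.348, 0.0], "twist": [0, 0, -0.09], "jaw": 0.6}, {"xyz": [-0.3, 0.38, 0.0], "twist": [0, 0, -0.09], "jaw": 0.6}]}}

```text
clock: 1.1
tcp_pos: [0.4612, 0.0855, 0.2028]
orientation: [-0.0, 0.819, 0.574, 0.0]
wrist_force: [0.3, 0.9, 1.4]
finger_gap: 0.0516
```

{"method": "servo_tool", "body": {"targets": [{"xyz": [-0.033, 0.0, 0.0], "jaw": 0.6}]}}

```text
schema error: expected keys xyz, twist, jaw
```

```bash
python3 - <<'E'
from h import *
go(.5105,-.005,.2,70.1)
E
```

```text
xyz [-0.0682  0.0773  0.0028] twist [-0.0001 -0.0001 -0.0017] gap 0.0516 clock 1.1
```

{"method": "servo_tool", "body": {"targets": [{"xyz": [-0.024, 0.026, 0.0], "twist": [0, 0, 0], "jaw": 0.6}, {"xyz": [-0.046, 0.052, 0.001], "twist": [0, 0, 0], "jaw": 0.6}, {"xyz": [-0.062, 0.072, 0.002], "twist": [0, 0, 0], "jaw": 0.6}, {"xyz": [-0.068, 0.077, 0.003], "twist": [0, 0, -0.001], "jaw": 0.6}, {"xyz": [-0.068, 0.077, 0.003], "twist": [0, 0, -0.001], "jaw": 0.6}, {"xyz": [-0.068, 0.077, 0.003], "twist": [0, 0, -0.001], "jaw": 0.6}]}}

```text
clock: 1.6
tcp_pos: [0.5091, -0.0024, 0.1994]
orientation: [-0.001, 0.819, 0.574, -0.0]
wrist_force: [0.2, 0.6, 0.7]
finger_gap: 0.0513
```

```bash
python3 - <<'E'
from h import *
c,P=cam("wrist"); save("w1",c)
hsv=cv2.cvtColor(c["color"],cv2.COLOR_RGB2HSV); H,S,V=[hsv[...,i].astype(int) for i in range(3)]
z=P[...,2]
m=(H>5)&(H<22)&(S>120)&(V>60)&(z>.09)&(z<.135)
p=P[m]; print(m.sum(),np.median(p,0),rect(p[p[:,2]>np.percentile(p[:,2],90)-.006]),np.percentile(p[:,2],[5,50,95]))
go(.5105,-.005,.091,70.1)
E
```

```text
1112 [ 0.50328074 -0.00279806  0.11862287] (array([505.3,  -3.7]), array([ 9.2, 79.6]), 70.1) [0.11747533 0.11862287 0.11966774]
xyz [-0.0026  0.0027  0.1087] twist [-0.0016 -0.0003 -0.    ] gap 0.051 clock 1.65
```

View pics/w1.png

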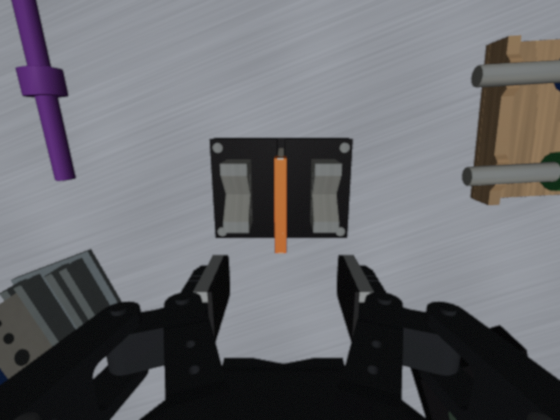

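The wrist view shows the orange strip at (280,205), square to the jaws. Its centre is (0.505,-0.004) at yaw 70.1°, with the top at z≈0.119, as it should be. I'll descend and grip.

```bash
python3 - <<'E'
from h import *
go(.5053,-.0037,.091,70.1)
E
```

```text
xyz [-0.0031 -0.0027  0.1087] twist [-0.0016 -0.0003 -0.    ] gap 0.051 clock 1.65
```

{"method": "servo_tool", "body": {"targets": [{"xyz": [-0.001, -0.001, 0.015], "twist": [0, 0, 0], "jaw": 0.6}, {"xyz": [-0.003, -0.003, 0.03], "twist": [0, 0, 0], "jaw": 0.6}, {"xyz": [-0.003, -0.003, 0.05], "twist": [0, 0, 0], "jaw": 0.6}, {"xyz": [-0.003, -0.003, 0.07], "twist": [0, 0, 0], "jaw": 0.6}, {"xyz": [-0.003, -0.003, 0.09], "twist": [0, 0, 0], "jaw": 0.6}, {"xyz": [-0.003, -0.003, 0.104], "twist": [0, 0, 0], "jaw": 0.6}, {"xyz": [-0.003, -0.003, 0.108], "twist": [0, 0, 0], "jaw": 0.6}, {"xyz": [-0.003, -0.003, 0.108], "twist": [0, 0, 0], "jaw": 0.6}, {"xyz": [-0.003, -0.003, 0.108], "twist": [0, 0, 0], "jaw": 0.6}]}}

```text
clock: 2.4
tcp_pos: [0.5061, -0.0035, 0.0927]
orientation: [0.0, 0.818, 0.575, 0.0]
wrist_force: [-0.1, -0.1, -0.3]
finger_gap: 0.0515
```

{"method": "servo_tool", "body": {"targets": [{"xyz": [0, 0, 0], "twist": [0, 0, 0], "jaw": 0.3}, {"xyz": [0, 0, 0], "twist": [0, 0, 0], "jaw": 0.2}, {"xyz": [0, 0, 0], "twist": [0, 0, 0], "jaw": 0.1}, {"xyz": [0, 0, 0], "twist": [0, 0, 0], "jaw": 0}, {"xyz": [0, 0, 0], "twist": [0, 0, 0], "jaw": 0}, {"xyz": [0, 0, 0], "twist": [0, 0, 0], "jaw": 0}, {"xyz": [0, 0, 0], "twist": [0, 0, 0], "jaw": 0}, {"xyz": [0, 0, 0], "twist": [0, 0, 0], "jaw": 0}], "squeeze": 60}}

```text
clock: 3.07
tcp_pos: [0.5061, -0.0045, 0.092]
orientation: [-0.0, 0.819, 0.574, 0.0]
wrist_force: [0.6, -0.5, -0.6]
finger_gap: -0.0001
```

```bash
python3 - <<'E'
from h import *
c,P=cam("wrist"); d,Q=cam("scene"); 
im=np.hstack([c["color"],cv2.resize(d["color"][140:260,220:350],(455,420))]); im=cv2.resize(im,(800,331))
cv2.imwrite("pics/w2.png",im[...,::-1])
E
```

```text
(no output)
```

View pics/w2.png

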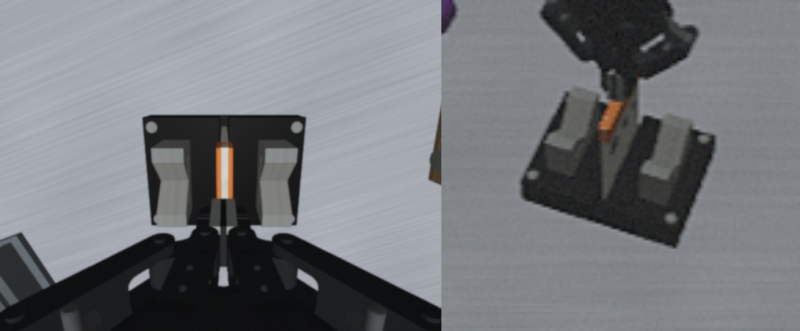

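The scene crop (right) shows the fingers around the strip, with its orange near end at (610,120). The gap still reads 0, though a 10 mm strip should give 10 mm. I'll lift slightly to find out.

{"method": "servo_tool", "body": {"targets": [{"xyz": [0, 0, -0.003], "twist": [0, 0, 0], "jaw": 0}, {"xyz": [0, 0, -0.007], "twist": [0, 0, 0], "jaw": 0}, {"xyz": [0, 0, -0.012], "twist": [0, 0, 0], "jaw": 0}, {"xyz": [0, 0, -0.016], "twist": [0, 0, 0], "jaw": 0}, {"xyz": [0, 0, -0.018], "twist": [0, 0, 0], "jaw": 0}]}}

```text
clock: 3.58
tcp_pos: [0.5067, -0.0046, 0.111]
orientation: [0.0, 0.819, 0.574, 0.001]
wrist_force: [-0.1, -0.2, 0.8]
finger_gap: -0.0
```

```bash
cat > og.py <<'E'
from h import *
def strip(n="wrist",lo=.08):
    c,P=cam(n); hsv=cv2.cvtColor(c["color"],cv2.COLOR_RGB2HSV); H,S,V=[hsv[...,i].astype(int) for i in range(3)]
    z=P[...,2]; m=(H>5)&(H<22)&(S>120)&(V>60)&(z>lo)&(z<.4)
    p=P[m]; print(m.sum(),np.median(p,0),rect(p),np.percentile(p[:,2],[5,50,95]))
    return c,P
E
python3 - <<'E'
from og import *
c,P=strip(); save("w3",c); s=env.get_state(); print(s["tcp_pos"],s["wrist_force"],s["finger_gap"])
E
```

```text
771 [0.48351477 0.00451625 0.11849213] (array([486.9,   3.6]), array([ 9.9, 40.3]), 70.5) [0.11078619 0.11849213 0.1195603 ]
[ 0.50685287 -0.00456889  0.11115968] [0.39541535 0.635498   0.68509507] 5.189480044439468e-05
```

View pics/w3.png

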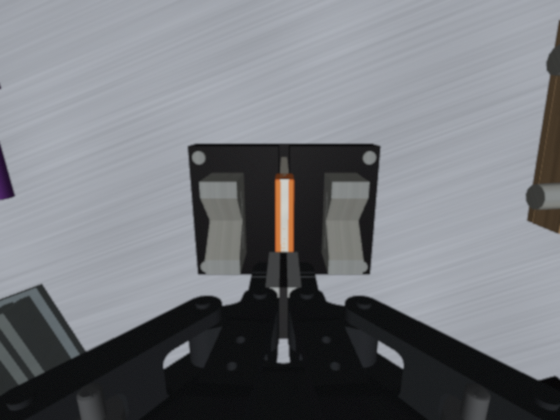

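The strip stayed down: its top is still at z 0.119 and it lies at (284,215). The shut fingertips at (284,268) hide its other half. I'll find where the tips really are.

```bash
python3 - <<'E'
from h import *
c,P=cam("wrist"); d=c["depth"]
for v in (200,245,258,270,280,300,320,350): print(v,[ (P[v,u].round(3).tolist()) for u in (276,284,292)])
d,Q=cam("scene"); im=cv2.resize(d["color"][120:240,220:340],(600,600),interpolation=cv2.INTER_CUBIC)
z=Q[...,2]; m=(np.hypot(Q[...,0]-.507,Q[...,1]+.0045)<.03)&(d["color"].max(-1)<90)&(z>.075); v,u=np.nonzero(m)
for r in range(v.min(),v.max()+1,2):
    k=v==r
    if k.any(): print(r,u[k].min(),u[k].max(),np.median(Q[r,u[k]],0).round(3))
cv2.imwrite("pics/s3.png",im[...,::-1])
E
```

```text
200 [[0.478, 0.003, 0.118], [0.479, 0.007, 0.119], [0.48, 0.011, 0.12]]
245 [[0.501, -0.006, 0.12], [0.503, -0.002, 0.119], [0.504, 0.002, 0.119]]
258 [[0.495, -0.003, 0.15], [0.497, 0.0, 0.15], [0.498, 0.004, 0.15]]
270 [[0.495, -0.003, 0.163], [0.497, 0.0, 0.161], [0.498, 0.003, 0.162]]
280 [[0.495, -0.003, 0.171], [0.497, 0.0, 0.17], [0.497, 0.003, 0.171]]
300 [[0.495, -0.002, 0.186], [0.501, -0.002, 0.176], [0.496, 0.003, 0.187]]
320 [[0.502, -0.005, 0.186], [0.51, -0.005, 0.176], [0.499, 0.002, 0.194]]
350 [[0.513, -0.009, 0.187], [0.658, -0.058, -0.001], [0.515, -0.004, 0.186]]
119 271 275 [ 0.529 -0.023  0.313]
121 274 274 [ 0.532 -0.021  0.311]
137 269 270 [ 0.509 -0.033  0.243]
139 269 273 [ 0.51  -0.03   0.239]
141 270 293 [ 0.522 -0.017  0.245]
143 271 294 [ 0.522 -0.006  0.24 ]
145 273 293 [ 0.523 -0.005  0.235]
147 273 294 [ 0.523 -0.004  0.228]
149 270 294 [ 0.522 -0.006  0.221]
151 270 297 [ 0.52  -0.009  0.212]
153 270 297 [ 0.515 -0.004  0.2  ]
155 270 296 [ 0.515 -0.004  0.195]
157 277 294 [0.52  0.    0.193]
159 277 293 [ 0.52  -0.001  0.187]
161 278 293 [0.519 0.    0.179]
163 278 290 [ 0.517 -0.003  0.17 ]
165 278 290 [ 0.518 -0.003  0.164]
167 279 289 [ 0.518 -0.003  0.157]
169 280 290 [ 0.517 -0.001  0.149]
171 283 290 [ 0.518 -0.001  0.143]
173 288 289 [0.498 0.007 0.11 ]
175 287 289 [0.5   0.006 0.106]
177 286 289 [0.501 0.004 0.099]
179 285 289 [0.502 0.003 0.093]
181 284 287 [ 0.514 -0.     0.101]
183 283 286 [ 0.52  -0.003  0.1  ]
185 283 285 [ 0.52  -0.004  0.092]
187 283 285 [ 0.52  -0.004  0.085]
189 283 284 [ 0.522 -0.005  0.079]
191 282 283 [ 0.529 -0.007  0.081]
193 282 282 [ 0.535 -0.008  0.081]
```

View pics/s3.png

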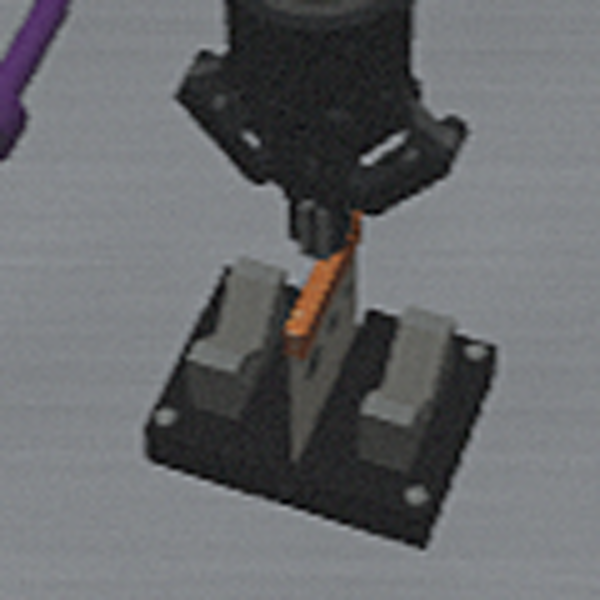

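Both cameras agree that the real tips are at z≈0.142 while the reported TCP z is 0.111. The tips therefore sit about 31 mm higher than reported, although the lateral position agrees, and they shut above the gauge. I'll allow for this by commanding TCP z = tip z − 0.031.

{"method": "servo_tool", "body": {"targets": [{"xyz": [0, 0, 0], "twist": [0, 0, 0], "jaw": 0.5}, {"xyz": [0, 0, 0], "twist": [0, 0, 0], "jaw": 0.5}, {"xyz": [0, 0, 0], "twist": [0, 0, 0], "jaw": 0.5}, {"xyz": [0, 0, 0], "twist": [0, 0, 0], "jaw": 0.5}, {"xyz": [0, 0, 0.01], "twist": [0, 0, 0], "jaw": 0.5}, {"xyz": [0, 0, 0.02], "twist": [0, 0, 0], "jaw": 0.5}, {"xyz": [0, 0, 0.03], "twist": [0, 0, 0], "jaw": 0.5}, {"xyz": [0, 0, 0.04], "twist": [0, 0, 0], "jaw": 0.5}, {"xyz": [0, 0, 0.049], "twist": [0, 0, 0], "jaw": 0.5}, {"xyz": [0, 0, 0.05], "twist": [0, 0, 0], "jaw": 0.5}, {"xyz": [0, 0, 0.05], "twist": [0, 0, 0], "jaw": 0.5}]}}

```text
clock: 4.65
tcp_pos: [0.5052, -0.0043, 0.0588]
orientation: [-0.001, 0.819, 0.574, -0.001]
wrist_force: [-0.1, 0.3, 0.3]
finger_gap: 0.0426
```

{"method": "servo_tool", "body": {"targets": [{"xyz": [0, 0, 0], "twist": [0, 0, 0], "jaw": 0.3}, {"xyz": [0, 0, 0], "twist": [0, 0, 0], "jaw": 0.2}, {"xyz": [0, 0, 0], "twist": [0, 0, 0], "jaw": 0.1}, {"xyz": [0, 0, 0], "twist": [0, 0, 0], "jaw": 0}, {"xyz": [0, 0, 0], "twist": [0, 0, 0], "jaw": 0}, {"xyz": [0, 0, 0], "twist": [0, 0, 0], "jaw": 0}, {"xyz": [0, 0, 0], "twist": [0, 0, 0], "jaw": 0}], "squeeze": 60}}

```text
clock: 5.23
tcp_pos: [0.5069, -0.0045, 0.0607]
orientation: [0.001, 0.819, 0.574, 0.001]
wrist_force: [0.1, -0.1, 4.5]
finger_gap: 0.0088
```

{"method": "servo_tool", "body": {"targets": [{"xyz": [0, 0, -0.004], "twist": [0, 0, 0], "jaw": 0}, {"xyz": [0, 0, -0.01], "twist": [0, 0, 0], "jaw": 0}, {"xyz": [0, 0, -0.018], "twist": [0, 0, 0], "jaw": 0}, {"xyz": [0, 0, -0.03], "twist": [0, 0, 0], "jaw": 0}, {"xyz": [0, 0, -0.045], "twist": [0, 0, 0], "jaw": 0}, {"xyz": [0, 0, -0.06], "twist": [0, 0, 0], "jaw": 0}, {"xyz": [0, 0, -0.075], "twist": [0, 0, 0], "jaw": 0}, {"xyz": [0, 0, -0.088], "twist": [0, 0, 0], "jaw": 0}, {"xyz": [0, 0, -0.095], "twist": [0, 0, 0], "jaw": 0}, {"xyz": [0, 0, -0.095], "twist": [0, 0, 0], "jaw": 0}]}}

```text
clock: 6.07
tcp_pos: [0.5072, -0.0047, 0.157]
orientation: [0.001, 0.819, 0.574, 0.001]
wrist_force: [-0.5, 0.6, -2.2]
finger_gap: 0.0091
```

```bash
python3 - <<'E'
from og import *
strip("scene"); strip("wrist"); s=env.get_state(); print(s["tcp_pos"],s["finger_gap"],s["wrist_force"])
go(.5553,-.279,.158,91.2)
E
```

```text
74 [ 0.53417331 -0.01114056  0.21506421] (array([522.2, -11. ]), array([16. , 49.1]), 88.0) [0.20045796 0.21506421 0.21847819]
3272 [ 0.49645459 -0.00056253  0.21363801] (array([500.1,  -1.7]), array([12.6, 69.4]), 72.6) [0.20857127 0.21363801 0.21486917]
[ 0.50603963 -0.00448071  0.15487809] 0.009231685175259808 [-0.29640317 -0.87253343 -1.28257669]
xyz [-0.2413  0.1399 -0.0031] twist [ 0.000e+00 -1.000e-04 -3.687e-01] gap 0.0092 clock 6.1667
```

{"method": "servo_tool", "body": {"targets": [{"xyz": [-0.012, 0.007, 0], "twist": [0, 0, -0.02], "jaw": 0}, {"xyz": [-0.032, 0.018, 0], "twist": [0, 0, -0.05], "jaw": 0}, {"xyz": [-0.056, 0.032, 0], "twist": [0, 0, -0.09], "jaw": 0}, {"xyz": [-0.08, 0.047, 0], "twist": [0, 0, -0.13], "jaw": 0}, {"xyz": [-0.105, 0.061, 0], "twist": [0, 0, -0.17], "jaw": 0}, {"xyz": [-0.13, 0.075, 0], "twist": [0, 0, -0.21], "jaw": 0}, {"xyz": [-0.155, 0.09, 0], "twist": [0, 0, -0.25], "jaw": 0}, {"xyz": [-0.18, 0.104, 0], "twist": [0, 0, -0.29], "jaw": 0}, {"xyz": [-0.203, 0.118, 0], "twist": [0, 0, -0.32], "jaw": 0}, {"xyz": [-0.222, 0.129, -0.002], "twist": [0, 0, -0.35], "jaw": 0}, {"xyz": [-0.236, 0.137, -0.002], "twist": [0, 0, -0.365], "jaw": 0}, {"xyz": [-0.241, 0.14, -0.003], "twist": [0, 0, -0.369], "jaw": 0}]}}

```text
clock: 7.17
tcp_pos: [0.5551, -0.281, 0.156]
orientation: [-0.001, 0.7, 0.714, -0.0]
wrist_force: [0.1, -0.4, -1.0]
finger_gap: 0.0094
```

{"method": "servo_tool", "body": {"targets": [{"xyz": [0, 0, 0], "twist": [0, 0, 0], "jaw": 0}, {"xyz": [0, 0, 0], "twist": [0, 0, 0], "jaw": 0}, {"xyz": [0, 0, 0], "twist": [0, 0, 0], "jaw": 0}]}}

```text
clock: 7.42
tcp_pos: [0.5552, -0.2774, 0.1575]
orientation: [-0.001, 0.699, 0.715, 0.0]
wrist_force: [0.1, 0.4, -1.7]
finger_gap: 0.0089
```

```bash
python3 - <<'E'
from og import *
c,P=strip("wrist"); save("w4",c)
x,y,z=[P[...,i] for i in range(3)]
m=(abs(x-.555)<.08)&(abs(y+.3)<.08)&(z>.03)&(z<.047)
k,l,st,ce=cv2.connectedComponentsWithStats(m.astype(np.uint8))
for i in range(1,k):
    if st[i,4]>60: p=P[l==i]; print(ce[i].round(),st[i,4],rect(p[p[:,2]>.038]))
strip("top")
go(.5553,-.279,.158,91.2); print(env.get_state()["tcp_pos"])
E
```

```text
3263 [ 0.54102087 -0.2768292   0.21533643] (array([ 548.4, -276.6]), array([69.4, 11.1]), 0.6) [0.21285203 0.21533643 0.21650321]
[223. 191.] 1620 (array([ 554.6, -335. ]), array([91.2, 27.7]), 6.3)
[270. 183.] 687 (array([ 553.8, -288.9]), array([89.4,  9. ]), 0.9)
[292. 169.] 450 (array([ 532.1, -269.6]), array([46.7,  8.8]), 0.8)
16 [ 0.62172121 -0.70628177  0.08857629] (array([ 609.4, -706.7]), array([36.3, 13.9]), 11.2) [0.08059639 0.08857629 0.09830326]
xyz [-0.0016 -0.0002 -0.0001] twist [-0.0004 -0.0006  0.0015] gap 0.0094 clock 7.5167
[ 0.55545758 -0.27739279  0.15795029]
```

View pics/w4.png

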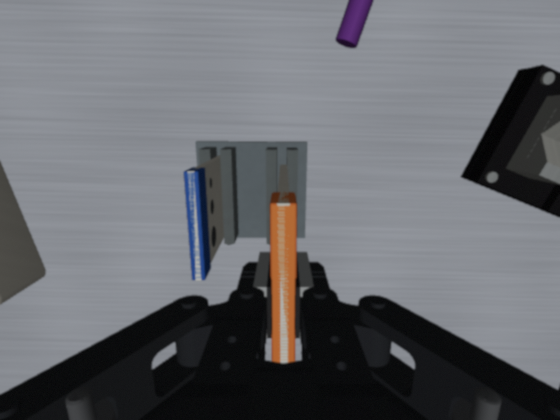

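The wrist view shows the gauge strip at (283,275) over the free slot, between walls at (270,190) and (292,190). The blue gauge is clear at (196,225). The slot centre is y≈-0.279 and the strip y≈-0.2767, so I'll shift -2.5 mm while descending.

{"method": "servo_tool", "body": {"targets": [{"xyz": [-0.001, 0, 0.006], "twist": [0, 0, 0], "jaw": 0}, {"xyz": [-0.002, 0, 0.018], "twist": [0, 0, 0], "jaw": 0}, {"xyz": [-0.0025, 0, 0.032], "twist": [0, 0, 0], "jaw": 0}, {"xyz": [-0.0025, 0, 0.046], "twist": [0, 0, 0], "jaw": 0}, {"xyz": [-0.0025, 0, 0.053], "twist": [0, 0, 0], "jaw": 0}, {"xyz": [-0.0025, 0, 0.055], "twist": [0, 0, 0], "jaw": 0}, {"xyz": [-0.0025, 0, 0.055], "twist": [0, 0, 0], "jaw": 0}, {"xyz": [-0.0025, 0, 0.055], "twist": [0, 0, 0], "jaw": 0}]}}

```text
clock: 8.18
tcp_pos: [0.556, -0.2813, 0.1036]
orientation: [0.0, 0.699, 0.715, 0.0]
wrist_force: [-0.1, 1.0, -1.3]
finger_gap: 0.0087
```

```bash
python3 - <<'E'
from og import *
c,P=strip("wrist")
x,y,z=[P[...,i] for i in range(3)]
m=(abs(x-.555)<.08)&(abs(y+.279)<.03)&(z>.03)&(z<.047)
k,l,st,ce=cv2.connectedComponentsWithStats(m.astype(np.uint8))
for i in range(1,k):
    if st[i,4]>60: p=P[l==i]; print(ce[i].round(),st[i,4],rect(p[p[:,2]>.038]))
s=env.get_state(); print(s["tcp_pos"],s["wrist_force"],s["finger_gap"])
E
```

```text
4189 [ 0.54425945 -0.28086761  0.16141809] (array([ 549.4, -280.3]), array([70.1, 11.1]), 1.2) [0.15895647 0.16141809 0.16260557]
[272. 181.] 607 (array([ 546.9, -290.2]), array([ 8.1, 75.4]), 87.2)
[299. 195.] 1040 (array([ 546.3, -269.2]), array([75.2,  8.8]), 1.8)
[ 0.55621421 -0.28147521  0.10389057] [ 0.2655762   0.51472624 -0.17391077] 0.009457569635987277
```

{"method": "servo_tool", "body": {"targets": [{"xyz": [0.0008, 0, 0.005], "twist": [0, 0, 0], "jaw": 0}, {"xyz": [0.0008, 0, 0.011], "twist": [0, 0, 0], "jaw": 0}, {"xyz": [0.0008, 0, 0.017], "twist": [0, 0, 0], "jaw": 0}, {"xyz": [0.0008, 0, 0.023], "twist": [0, 0, 0], "jaw": 0}, {"xyz": [0.0008, 0, 0.029], "twist": [0, 0, 0], "jaw": 0}, {"xyz": [0.0008, 0, 0.034], "twist": [0, 0, 0], "jaw": 0}, {"xyz": [0.0008, 0, 0.038], "twist": [0, 0, 0], "jaw": 0}, {"xyz": [0.0008, 0, 0.041], "twist": [0, 0, 0], "jaw": 0}, {"xyz": [0.0008, 0, 0.041], "twist": [0, 0, 0], "jaw": 0}]}}

```text
clock: 8.98
tcp_pos: [0.5552, -0.2802, 0.061]
orientation: [-0.001, 0.7, 0.715, -0.0]
wrist_force: [0.8, 0.0, -1.3]
finger_gap: 0.0091
```

```bash
python3 - <<'E'
from og import *
c,P=strip("wrist")
s=env.get_state(); print(s["tcp_pos"],s["wrist_force"],s["finger_gap"])
E
```

```text
4142 [ 0.54425233 -0.27990135  0.11892267] (array([ 548.5, -279.6]), array([69.5, 11.9]), 3.1) [0.11772573 0.11892267 0.12010412]
[ 0.55543148 -0.2803333   0.06155313] [-1.00681254 -0.65367703  0.36339546] 0.008730173267921842
```

{"method": "servo_tool", "body": {"targets": [{"xyz": [0, 0, 0.001], "twist": [0, 0, 0], "jaw": 0}, {"xyz": [0, 0, 0.002], "twist": [0, 0, 0], "jaw": 0}, {"xyz": [0, 0, 0.003], "twist": [0, 0, 0], "jaw": 0}, {"xyz": [0, 0, 0.003], "twist": [0, 0, 0], "jaw": 0}]}}

```text
clock: 9.37
tcp_pos: [0.5557, -0.2805, 0.059]
orientation: [0.0, 0.7, 0.715, 0.0]
wrist_force: [-0.2, -0.2, -0.9]
finger_gap: 0.0093
```

{"method": "servo_tool", "body": {"targets": [{"xyz": [0, 0, 0.001], "twist": [0, 0, 0], "jaw": 0}, {"xyz": [0, 0, 0.0015], "twist": [0, 0, 0], "jaw": 0}, {"xyz": [0, 0, 0.002], "twist": [0, 0, 0], "jaw": 0}]}}

```text
clock: 9.62
tcp_pos: [0.5559, -0.2808, 0.0587]
orientation: [0.001, 0.7, 0.715, 0.0]
wrist_force: [-3.3, 1.4, 10.5]
finger_gap: 0.0093
```

The gauge is on the slot floor (10 N contact). I'll release it with a small opening and rise.

{"method": "servo_tool", "body": {"targets": [{"xyz": [0, 0, -0.001], "twist": [0, 0, 0], "jaw": 0.12}, {"xyz": [0, 0, -0.001], "twist": [0, 0, 0], "jaw": 0.2}, {"xyz": [0, 0, -0.001], "twist": [0, 0, 0], "jaw": 0.35}, {"xyz": [0, 0, -0.001], "twist": [0, 0, 0], "jaw": 0.35}, {"xyz": [0, 0, -0.005], "twist": [0, 0, 0], "jaw": 0.35}, {"xyz": [0, 0, -0.015], "twist": [0, 0, 0], "jaw": 0.35}, {"xyz": [0, 0, -0.03], "twist": [0, 0, 0], "jaw": 0.35}, {"xyz": [0, 0, -0.055], "twist": [0, 0, 0], "jaw": 0.35}, {"xyz": [0, 0, -0.085], "twist": [0, 0, 0], "jaw": 0.35}, {"xyz": [0, 0, -0.105], "twist": [0, 0, 0], "jaw": 0.35}, {"xyz": [0, 0, -0.11], "twist": [0, 0, 0], "jaw": 0.35}]}}

```text
clock: 10.53
tcp_pos: [0.5577, -0.2818, 0.1724]
orientation: [0.004, 0.7, 0.715, 0.001]
wrist_force: [-0.2, -0.2, 1.4]
finger_gap: 0.0298
```

```bash
python3 - <<'E'
from og import *
c,P=strip("wrist")
s=env.get_state(); print(s["tcp_pos"],s["finger_gap"])
go(.585,.274,.169,162.8)
E
```

```text
1337 [ 0.55073462 -0.28047018  0.11657064] (array([ 554.3, -280.5]), array([79.6,  9.4]), 1.6) [0.11543333 0.11657064 0.11759563]
[ 0.55748705 -0.28168083  0.17137051] 0.029881531459360795
xyz [5.55e-01 3.93e-02 4.00e-04] twist [ 0.0024  0.0068 -1.2493] gap 0.0299 clock 10.5833
```

{"method": "servo_tool", "body": {"targets": [{"xyz": [0.015, 0.001, 0], "twist": [0, 0, -0.04], "jaw": 0.8}, {"xyz": [0.045, 0.003, 0], "twist": [0, 0, -0.12], "jaw": 0.8}, {"xyz": [0.08, 0.006, 0], "twist": [0, 0, -0.22], "jaw": 0.8}, {"xyz": [0.117, 0.008, 0], "twist": [0, 0, -0.32], "jaw": 0.8}, {"xyz": [0.155, 0.011, 0], "twist": [0, 0, -0.42], "jaw": 0.8}, {"xyz": [0.193, 0.014, 0], "twist": [0, 0, -0.52], "jaw": 0.8}, {"xyz": [0.231, 0.016, 0], "twist": [0, 0, -0.62], "jaw": 0.8}, {"xyz": [0.269, 0.019, 0], "twist": [0, 0, -0.72], "jaw": 0.8}, {"xyz": [0.307, 0.022, 0], "twist": [0, 0, -0.82], "jaw": 0.8}, {"xyz": [0.345, 0.025, 0], "twist": [0, 0, -0.92], "jaw": 0.8}, {"xyz": [0.383, 0.028, 0], "twist": [0, 0, -1.02], "jaw": 0.8}, {"xyz": [0.42, 0.03, 0], "twist": [0, 0, -1.12], "jaw": 0.8}]}}

```text
clock: 11.58
tcp_pos: [0.5749, 0.1427, 0.1652]
orientation: [-0.001, 0.21, 0.978, -0.0]
wrist_force: [1.6, -0.1, -0.4]
finger_gap: 0.0683
```

```bash
python3 - <<'E'
from h import *
go(.585,.274,.169,162.8)
E
```

```text
xyz [ 0.0446  0.1239 -0.0038] twist [-0.0011 -0.0029 -0.1224] gap 0.0683 clock 11.5833
```

{"method": "servo_tool", "body": {"targets": [{"xyz": [0.011, 0.031, 0], "twist": [0, 0, -0.06], "jaw": 0.8}, {"xyz": [0.022, 0.062, -0.002], "twist": [0, 0, -0.1], "jaw": 0.8}, {"xyz": [0.033, 0.092, -0.004], "twist": [0, 0, -0.122], "jaw": 0.8}, {"xyz": [0.041, 0.114, -0.004], "twist": [0, 0, -0.122], "jaw": 0.8}, {"xyz": [0.0445, 0.123, -0.004], "twist": [0, 0, -0.122], "jaw": 0.8}, {"xyz": [0.0445, 0.123, -0.004], "twist": [0, 0, -0.122], "jaw": 0.8}, {"xyz": [0.0445, 0.123, -0.004], "twist": [0, 0, -0.122], "jaw": 0.8}]}}

```text
clock: 12.17
tcp_pos: [0.5863, 0.2704, 0.1696]
orientation: [-0.001, 0.152, 0.988, -0.001]
wrist_force: [0.1, -0.0, -0.6]
finger_gap: 0.0683
```

```bash
cat > sh.py <<'E'
from h import *
def green(c,P,zl=.03,zh=.2):
    hsv=cv2.cvtColor(c["color"],cv2.COLOR_RGB2HSV); H,S,V=[hsv[...,i].astype(int) for i in range(3)]
    z=P[...,2]; m=(H>50)&(H<80)&(S>120)&(z>zl)&(z<zh)
    p=P[m]; print("green",m.sum(),np.median(p,0).round(4),rect(p),np.percentile(p[:,2],[5,50,98]).round(4)); return rect(p)
E
python3 - <<'E'
from sh import *
c,P=cam("wrist"); save("w5",c); (g,_,_)=green(c,P); g=g/1000
x,y,z=[P[...,i] for i in range(3)]
a=np.radians(72.8); dx,dy=x-g[0],y-g[1]; al=dx*np.cos(a)+dy*np.sin(a); ac=-dx*np.sin(a)+dy*np.cos(a)
m=(abs(ac)<.014)&(abs(al)>.016)&(abs(al)<.12)&(z>.046)&(z<.065)
p=P[m]; print("rod",m.sum(),rect(p),fitline(p),np.percentile(p[:,2],95), al[m].min(),al[m].max())
s=env.get_state(); print(s["tcp_pos"]); go(.585,.274,.169,162.8)
E
```

```text
green 1116 [0.5864 0.2736 0.0618] (array([586.3, 274.8]), array([25.7, 36.3]), 73.3) [0.053  0.0618 0.065 ]
rod 3587 (array([586.9, 274.9]), array([199.9,  19.5]), 73.2) (array([0.5838, 0.2647, 0.0523]), array([ 0.2875,  0.9578, -0.002 ]), np.float64(0.1999)) 0.054774240693388924 -0.09970361617539852 0.10021766652593518
[0.58663988 0.26957958 0.1700033 ]
xyz [0.0029 0.0037 0.001 ] twist [-0.0016 -0.0015 -0.0072] gap 0.0684 clock 12.2167
```

View pics/w5.png

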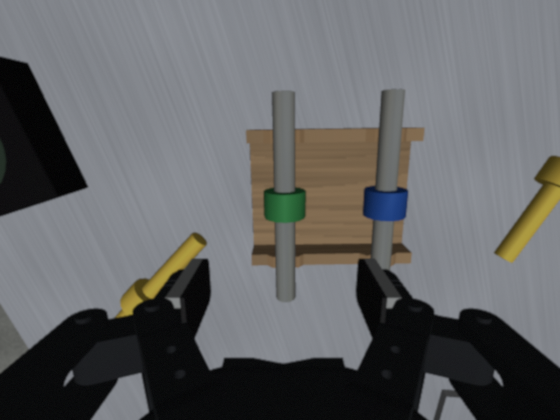

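The wrist view shows the green collar at (284,204) between the jaws and the blue one at (386,203), with the fingers clear of both. The shaft's centre is (0.587,0.275), its axis is at 73.3°, its length 200 mm and its top z 0.055, so it all fits.

```bash
python3 - <<'E'
from h import *
go(.5868,.2749,-.008,163.3)
E
```

```text
xyz [0.0012 0.0054 0.178 ] twist [-0.0016 -0.0015 -0.0159] gap 0.0684 clock 12.2167
```

{"method": "servo_tool", "body": {"targets": [{"xyz": [0.001, 0.003, 0.01], "twist": [0, 0, -0.008], "jaw": 0.8}, {"xyz": [0.001, 0.005, 0.03], "twist": [0, 0, -0.016], "jaw": 0.8}, {"xyz": [0.001, 0.005, 0.055], "twist": [0, 0, -0.016], "jaw": 0.8}, {"xyz": [0.001, 0.005, 0.08], "twist": [0, 0, -0.016], "jaw": 0.8}, {"xyz": [0.001, 0.005, 0.1], "twist": [0, 0, -0.016], "jaw": 0.8}, {"xyz": [0.001, 0.005, 0.115], "twist": [0, 0, -0.016], "jaw": 0.8}, {"xyz": [0.001, 0.005, 0.13], "twist": [0, 0, -0.016], "jaw": 0.8}, {"xyz": [0.001, 0.005, 0.145], "twist": [0, 0, -0.016], "jaw": 0.8}, {"xyz": [0.001, 0.005, 0.158], "twist": [0, 0, -0.016], "jaw": 0.8}, {"xyz": [0.001, 0.005, 0.168], "twist": [0, 0, -0.016], "jaw": 0.8}, {"xyz": [0.001, 0.005, 0.175], "twist": [0, 0, -0.016], "jaw": 0.8}, {"xyz": [0.001, 0.005, 0.177], "twist": [0, 0, -0.016], "jaw": 0.8}]}}

```text
clock: 13.22
tcp_pos: [0.5872, 0.2743, -0.0076]
orientation: [-0.001, 0.146, 0.989, -0.0]
wrist_force: [0.1, 0.1, -0.6]
finger_gap: 0.0682
```

{"method": "servo_tool", "body": {"targets": [{"xyz": [0, 0, 0], "twist": [0, 0, 0], "jaw": 0.8}, {"xyz": [0, 0, 0], "twist": [0, 0, 0], "jaw": 0.8}]}}

```text
clock: 13.38
tcp_pos: [0.5886, 0.2754, -0.0054]
orientation: [0.0, 0.145, 0.989, 0.0]
wrist_force: [0.5, -0.0, 0.6]
finger_gap: 0.0683
```

```bash
python3 - <<'E'
from h import *
go(.5868,.2749,-.008,163.3); print(env.get_state()["wrist_force"])
E
```

```text
xyz [ 0.0016 -0.001   0.0026] twist [ 0.0006  0.0008 -0.0004] gap 0.0683 clock 13.3833
[ 0.46476416 -0.00260286  0.5789968 ]
```

Close on the collar, nudging 1.5 mm along x and 2 mm down.

{"method": "servo_tool", "body": {"targets": [{"xyz": [0.0015, -0.001, 0.002], "twist": [0, 0, 0], "jaw": 0.6}, {"xyz": [0.0015, -0.001, 0.002], "twist": [0, 0, 0], "jaw": 0.5}, {"xyz": [0.0015, -0.001, 0.002], "twist": [0, 0, 0], "jaw": 0.4}, {"xyz": [0.0015, -0.001, 0.002], "twist": [0, 0, 0], "jaw": 0.3}, {"xyz": [0.0015, -0.001, 0.002], "twist": [0, 0, 0], "jaw": 0.2}, {"xyz": [0.0015, -0.001, 0.002], "twist": [0, 0, 0], "jaw": 0.2}, {"xyz": [0.0015, -0.001, 0.002], "twist": [0, 0, 0], "jaw": 0.2}], "squeeze": 80}}

```text
clock: 13.97
tcp_pos: [0.5868, 0.2752, -0.0072]
orientation: [0.001, 0.145, 0.989, 0.0]
wrist_force: [-1.5, -0.3, 5.9]
finger_gap: 0.0385
```

{"method": "servo_tool", "body": {"targets": [{"xyz": [0, 0, -0.004], "twist": [0, 0, 0], "jaw": 0.2}, {"xyz": [0, 0, -0.01], "twist": [0, 0, 0], "jaw": 0.2}, {"xyz": [0, 0, -0.02], "twist": [0, 0, 0], "jaw": 0.2}, {"xyz": [0, 0, -0.035], "twist": [0, 0, 0], "jaw": 0.2}, {"xyz": [0, 0, -0.055], "twist": [0, 0, 0], "jaw": 0.2}, {"xyz": [0, 0, -0.075], "twist": [0, 0, 0], "jaw": 0.2}, {"xyz": [0, 0, -0.095], "twist": [0, 0, 0], "jaw": 0.2}, {"xyz": [0, 0, -0.107], "twist": [0, 0, 0], "jaw": 0.2}, {"xyz": [0, 0, -0.11], "twist": [0, 0, 0], "jaw": 0.2}, {"xyz": [0, 0, -0.11], "twist": [0, 0, 0], "jaw": 0.2}]}}

```text
clock: 14.8
tcp_pos: [0.587, 0.2752, 0.1033]
orientation: [0.001, 0.145, 0.989, 0.0]
wrist_force: [-0.5, 0.1, -4.6]
finger_gap: 0.0382
```

```bash
cat >> sh.py <<'E'
def rod(c,P,ang,zl,zh):
    g=green(c,P,zl,zh)[0]/1000; x,y,z=[P[...,i] for i in range(3)]; v=c["color"].astype(int); grey=(v.max(-1)-v.min(-1)<30)&(v.max(-1)>75)
    a=np.radians(ang); dx,dy=x-g[0],y-g[1]; al=dx*np.cos(a)+dy*np.sin(a); ac=-dx*np.sin(a)+dy*np.cos(a)
    m=(abs(ac)<.02)&(abs(al)>.016)&(abs(al)<.125)&(z>zl)&(z<zh)&grey
    p=P[m]; print("rod",m.sum(),rect(p),fitline(p)[:2])
    for s in(-1,1):
        k=al[m]*s>0
        if k.sum()>20: print(" side",s,"n",k.sum(),"ext",np.abs(al[m][k]).min().round(4),np.abs(al[m][k]).max().round(4),"z",np.percentile(p[k,2],[50,95]).round(4),rect(p[k]))
E
python3 - <<'E'
from sh import *
for n in("wrist","top"):
    c,P=cam(n); rod(c,P,73.3,.125,.25)
s=env.get_state(); print(s["tcp_pos"],s["wrist_force"],s["ft_torque"])
go(.5105,-.005,.104,160.1)
E
```

```text
green 7572 [0.5862 0.271  0.1713] (array([586.8, 275.4]), array([27.1, 39.6]), 72.6) [0.1551 0.1713 0.1752]
rod 13896 (array([576.1, 242.7]), array([131.3,  27. ]), 71.1) (array([0.5696, 0.2178, 0.1629]), array([0.2871, 0.9579, 0.0036]))
 side -1 n 13591 ext 0.016 0.1 z [0.1635 0.1653] (array([569.9, 219.9]), array([84., 27.]), 73.2)
 side 1 n 305 ext 0.0211 0.0317 z [0.1635 0.165 ] (array([594.5, 300.4]), array([10.2, 19.9]), 70.8)
green 70 [0.583  0.2657 0.1724] (array([580.8, 266. ]), array([14.9, 40.4]), 85.8) [0.1619 0.1724 0.2187]
rod 252 (array([568.6, 214.3]), array([73.9, 19.3]), 73.3) (array([0.5677, 0.2144, 0.1627]), array([-0.2835, -0.959 ,  0.0033]))
 side -1 n 252 ext 0.0161 0.09 z [0.163  0.1667] (array([568.6, 214.3]), array([73.9, 19.3]), 73.3)
[0.58564645 0.27475086 0.10108191] [-0.3898851   0.41633436 -5.00713135] [-0.07184111  0.0046174   0.01754567]
xyz [-0.0084 -0.2895 -0.0027] twist [-0.0009 -0.0013  0.0557] gap 0.0384 clock 14.9
```

The shaft is held level, and its centreline sits at about TCP z + 0.053. I'll carry it to above the fixture.

{"method": "servo_tool", "body": {"targets": [{"xyz": [0, -0.01, 0], "twist": [0, 0, 0.005], "jaw": 0.2}, {"xyz": [-0.001, -0.03, 0], "twist": [0, 0, 0.01], "jaw": 0.2}, {"xyz": [-0.002, -0.058, 0], "twist": [0, 0, 0.015], "jaw": 0.2}, {"xyz": [-0.003, -0.088, 0], "twist": [0, 0, 0.02], "jaw": 0.2}, {"xyz": [-0.004, -0.118, 0], "twist": [0, 0, 0.025], "jaw": 0.2}, {"xyz": [-0.005, -0.148, 0], "twist": [0, 0, 0.03], "jaw": 0.2}, {"xyz": [-0.006, -0.178, 0], "twist": [0, 0, 0.035], "jaw": 0.2}, {"xyz": [-0.007, -0.208, 0], "twist": [0, 0, 0.04], "jaw": 0.2}, {"xyz": [-0.007, -0.238, 0], "twist": [0, 0, 0.045], "jaw": 0.2}, {"xyz": [-0.008, -0.263, -0.002], "twist": [0, 0, 0.05], "jaw": 0.2}, {"xyz": [-0.008, -0.281, -0.002], "twist": [0, 0, 0.055], "jaw": 0.2}, {"xyz": [-0.008, -0.289, -0.002], "twist": [0, 0, 0.056], "jaw": 0.2}]}}

```text
clock: 15.9
tcp_pos: [0.5088, -0.0066, 0.1031]
orientation: [-0.001, 0.175, 0.985, -0.0]
wrist_force: [0.8, -0.4, -4.8]
finger_gap: 0.0382
```

{"method": "servo_tool", "body": {"targets": [{"xyz": [0, 0, 0], "twist": [0, 0, 0], "jaw": 0.2}, {"xyz": [0, 0, 0], "twist": [0, 0, 0], "jaw": 0.2}, {"xyz": [0, 0, 0], "twist": [0, 0, 0], "jaw": 0.2}]}}

```text
clock: 16.15
tcp_pos: [0.5108, -0.0034, 0.1037]
orientation: [-0.0, 0.173, 0.985, 0.0]
wrist_force: [0.5, -0.2, -4.7]
finger_gap: 0.0382
```

```bash
python3 - <<'E'
from sh import *
c,P=cam("wrist"); save("w6",c); rod(c,P,70.1,.125,.25)
x,y,z=[P[...,i] for i in range(3)]
a=np.radians(-19.9); dx,dy=x-.5105,y+.005; fx=dx*np.cos(a)+dy*np.sin(a); fy=-dx*np.sin(a)+dy*np.cos(a)
m=(abs(fx)<.05)&(abs(fy)<.07)&(z>.066)&(z<.076)
k,l,st,ce=cv2.connectedComponentsWithStats(m.astype(np.uint8))
for i in range(1,k):
    if st[i,4]>60: q=l==i; print("blk",ce[i].round(),st[i,4],"fx",np.percentile(fx[q],[1,99]).round(4),"fy",np.percentile(fy[q],[1,99]).round(4))
go(.5105,-.005,.104,160.1); print(env.get_state()["tcp_pos"])
E
```

```text
green 7580 [ 0.5101 -0.0075  0.1716] (array([510.8,  -3.2]), array([27.3, 39.6]), 69.1) [0.1552 0.1716 0.1756]
rod 13853 (array([498.2, -35.6]), array([130.1,  26.9]), 67.8) (array([ 0.4903, -0.0602,  0.1633]), array([0.3371, 0.9415, 0.0059]))
 side -1 n 13558 ext 0.016 0.0998 z [0.1639 0.1656] (array([490.9, -57.6]), array([83.8, 26.9]), 70.0)
 side 1 n 295 ext 0.0205 0.0307 z [0.164  0.1654] (array([519.5,  20.6]), array([10. , 19.8]), 67.8)
blk [241. 158.] 926 fx [0.0189 0.0336] fy [-0.0571 -0.0326]
blk [325. 159.] 927 fx [-0.0342 -0.0194] fy [-0.0571 -0.0326]
xyz [-0.0002 -0.0018 -0.0003] twist [ 0.0004 -0.0005  0.0009] gap 0.0383 clock 16.2
[ 0.51093303 -0.00323124  0.10371777]
```

View pics/w6.png

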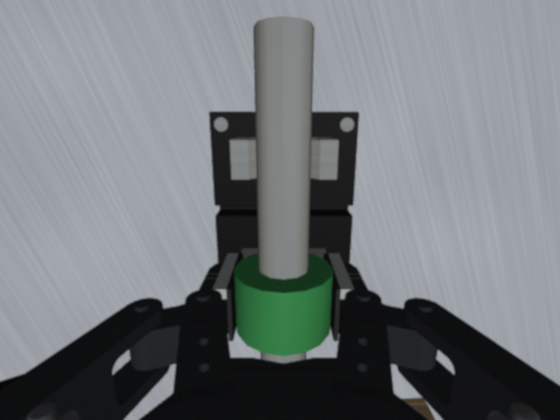

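The wrist view shows the rod at (284,140), centred between the V-block shoulders at (241,158) and (325,159), with the collar at (284,300). The nest agrees to 0.5 mm sideways, and a 2 mm lengthwise shift remains. I'll lower it.

{"method": "servo_tool", "body": {"targets": [{"xyz": [0, -0.001, 0.005], "twist": [0, 0, 0], "jaw": 0.2}, {"xyz": [0, -0.002, 0.014], "twist": [0, 0, 0], "jaw": 0.2}, {"xyz": [0, -0.002, 0.026], "twist": [0, 0, 0], "jaw": 0.2}, {"xyz": [0, -0.002, 0.038], "twist": [0, 0, 0], "jaw": 0.2}, {"xyz": [0, -0.002, 0.05], "twist": [0, 0, 0], "jaw": 0.2}, {"xyz": [0, -0.002, 0.062], "twist": [0, 0, 0], "jaw": 0.2}, {"xyz": [0, -0.002, 0.073], "twist": [0, 0, 0], "jaw": 0.2}, {"xyz": [0, -0.002, 0.081], "twist": [0, 0, 0], "jaw": 0.2}, {"xyz": [0, -0.002, 0.086], "twist": [0, 0, 0], "jaw": 0.2}, {"xyz": [0, -0.002, 0.088], "twist": [0, 0, 0], "jaw": 0.2}, {"xyz": [0, -0.002, 0.088], "twist": [0, 0, 0], "jaw": 0.2}, {"xyz": [0, -0.002, 0.088], "twist": [0, 0, 0], "jaw": 0.2}]}}

```text
clock: 17.2
tcp_pos: [0.5106, -0.006, 0.0163]
orientation: [0.0, 0.173, 0.985, 0.0]
wrist_force: [0.1, -0.0, -4.5]
finger_gap: 0.0383
```

```bash
python3 - <<'E'
from sh import *
c,P=cam("wrist"); rod(c,P,70.1,.06,.12)
go(.5103,-.0052,.009,160.1); s=env.get_state(); print(s["tcp_pos"],s["wrist_force"])
E
```

```text
green 7523 [ 0.5098 -0.0098  0.0843] (array([510.6,  -5.7]), array([27.2, 39.4]), 69.8) [0.0693 0.0843 0.0882]
rod 16463 (array([499.9, -35.3]), array([137.,  40.]), 70.1) (array([ 0.4914, -0.0599,  0.074 ]), array([ 0.3438,  0.9379, -0.0469]))
 side -1 n 16068 ext 0.016 0.1 z [0.0761 0.0782] (array([490.9, -60.2]), array([84., 40.]), 70.1)
 side 1 n 395 ext 0.0212 0.037 z [0.0751 0.0779] (array([519.7,  21.8]), array([15.6, 36.2]), 71.3)
xyz [0.0008 0.0006 0.0075] twist [ 0.0003  0.0011 -0.0001] gap 0.0382 clock 17.25
[ 0.51085341 -0.00601993  0.01652602] [-0.37122096  0.8428513  -4.27133817]
```

{"method": "servo_tool", "body": {"targets": [{"xyz": [0, 0, 0.0015], "twist": [0, 0, 0], "jaw": 0.2}, {"xyz": [0, 0, 0.003], "twist": [0, 0, 0], "jaw": 0.2}, {"xyz": [0, 0, 0.004], "twist": [0, 0, 0], "jaw": 0.2}, {"xyz": [0, 0, 0.005], "twist": [0, 0, 0], "jaw": 0.2}, {"xyz": [0, 0, 0.005], "twist": [0, 0, 0], "jaw": 0.2}]}}

```text
clock: 17.67
tcp_pos: [0.5101, -0.006, 0.0108]
orientation: [-0.0, 0.173, 0.985, 0.0]
wrist_force: [-0.1, -1.0, -4.5]
finger_gap: 0.0383
```

{"method": "servo_tool", "body": {"targets": [{"xyz": [0, 0, 0.001], "twist": [0, 0, 0], "jaw": 0.2}, {"xyz": [0, 0, 0.001], "twist": [0, 0, 0], "jaw": 0.2}, {"xyz": [0, 0, 0.001], "twist": [0, 0, 0], "jaw": 0.2}]}}

```text
clock: 17.92
tcp_pos: [0.5102, -0.006, 0.01]
orientation: [-0.0, 0.173, 0.985, 0.0]
wrist_force: [-0.4, -0.0, -4.5]
finger_gap: 0.0383
```

{"method": "servo_tool", "body": {"targets": [{"xyz": [0, 0, 0.0007], "twist": [0, 0, 0], "jaw": 0.2}, {"xyz": [0, 0, 0.0012], "twist": [0, 0, 0], "jaw": 0.2}, {"xyz": [0, 0, 0.0012], "twist": [0, 0, 0], "jaw": 0.2}]}}

```text
clock: 18.17
tcp_pos: [0.5103, -0.006, 0.0098]
orientation: [0.0, 0.173, 0.985, -0.0]
wrist_force: [-3.0, 1.0, 5.0]
finger_gap: 0.0384
```

The shaft is in contact with the notches. I'll release and rise.

{"method": "servo_tool", "body": {"targets": [{"xyz": [0, 0, 0], "twist": [0, 0, 0], "jaw": 0.47}, {"xyz": [0, 0, 0], "twist": [0, 0, 0], "jaw": 0.5}, {"xyz": [0, 0, 0], "twist": [0, 0, 0], "jaw": 0.6}, {"xyz": [0, 0, 0], "twist": [0, 0, 0], "jaw": 0.8}, {"xyz": [0, 0, 0], "twist": [0, 0, 0], "jaw": 0.8}, {"xyz": [0, 0, -0.01], "twist": [0, 0, 0], "jaw": 0.8}, {"xyz": [0, 0, -0.03], "twist": [0, 0, 0], "jaw": 0.8}, {"xyz": [0, 0, -0.055], "twist": [0, 0, 0], "jaw": 0.8}, {"xyz": [0, 0, -0.085], "twist": [0, 0, 0], "jaw": 0.8}, {"xyz": [0, 0, -0.115], "twist": [0, 0, 0], "jaw": 0.8}, {"xyz": [0, 0, -0.14], "twist": [0, 0, 0], "jaw": 0.8}, {"xyz": [0, 0, -0.15], "twist": [0, 0, 0], "jaw": 0.8}]}}

```text
clock: 19.17
tcp_pos: [0.5123, -0.0063, 0.1635]
orientation: [0.003, 0.173, 0.985, 0.0]
wrist_force: [0.1, 1.0, 1.9]
finger_gap: 0.0682
```

```bash
python3 - <<'E'
from sh import *
from og import strip
c,P=cam("wrist"); rod(c,P,70.1,.0645,.12)
d,_=strip("scene"); 
im=np.hstack([c["color"],d["color"]]); im=cv2.resize(im,(800,300)); cv2.imwrite("pics/w7.png",im[...,::-1])
s=env.get_state(); print(s["tcp_pos"],s["wrist_force"],s["clock"])
E
```

```text
green 1402 [ 0.5097 -0.0069  0.0777] (array([509.8,  -5.8]), array([26.2, 38.1]), 70.0) [0.0676 0.0777 0.0811]
rod 4229 (array([509.8,  -5.6]), array([200. ,  39.9]), 70.2) (array([ 0.5058, -0.0169,  0.0686]), array([ 0.3405,  0.9402, -0.0018]))
 side -1 n 2497 ext 0.016 0.0998 z [0.0691 0.071 ] (array([490.1, -60.3]), array([83.8, 39.9]), 70.1)
 side 1 n 1732 ext 0.0166 0.1002 z [0.0689 0.0708] (array([529.7,  49.1]), array([83.7, 39.7]), 69.3)
148 [ 0.56083089 -0.27738876  0.11737666] (array([ 557. , -278.6]), array([80.3, 10.9]), 1.0) [0.10753981 0.11737666 0.11966828]
[ 0.51198514 -0.0062714   0.16128022] [-0.38213466 -0.56739602 -0.16389644] 19.2667
```

View pics/w7.png

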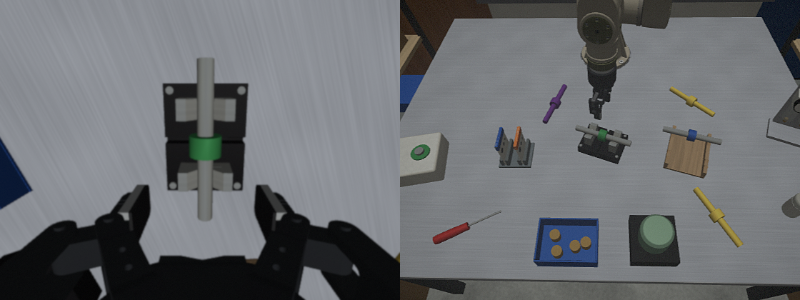

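The shaft lies level in both notches with its collar midway at (205,147), within 1 mm of the nest. The orange gauge stands in the rack next to the blue one at (517,140).

```bash
python3 -c "
from workcell import env
print(env.hand_in())"
```

```text
the job is handed in; nothing more can be done
None
```

I moved the orange gauge into the rack's free slot and laid the green shaft in the two V-blocks. Both are released, and I handed the job in at about 19 s on the robot's clock. No verdict was reported.

**Last checks**
- **Gauge:** it is centred in the free slot within about 1–2 mm. Its top sits 2 mm lower than it did in the fixture, as it should when fully down, and it met the floor with about 10 N.
- **Shaft:** its middle measured (0.5098, -0.0057), less than 1 mm from my estimate of the nest. Its axis is at 70.2° against 70.1° for the notches, it slopes about 0.002 rad, and its centreline is about 61 mm up (62 wanted).
- **Bystanders:** the blue shaft and blue gauge look unmoved in the last picture, but I did not measure them again. The hand is clear of everything.

**Disagreement:** the cameras put the shut fingertips about 31 mm higher than the reported TCP height. The first close therefore shut on air above the gauge and did not move it. I allowed for that offset in every grasp and placement afterwards.

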